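# Start the slide dryer under its push-latch cover

## Robot

A 7-joint arm with a two-finger parallel gripper is mounted at the origin on a cart in front of the work surface, level with it; the furniture and walls round the work are solid. World frame = base frame: x ahead of the robot, y to its left, z up, the work surface at z = 0. Lengths are in m, angles in rad, forces in N, time in s.
With the tool pointing down it reaches from about 0.425 to 0.875 m from the base axis. Payload 4.7 kg.
Tool frame: the origin (TCP) lies where the fingers leave the gripper's body, on its centre line; the fingertips stand 73 mm ahead of it and the grasp point (between the pads) lies 54 mm ahead of it; z points along the fingers, y is the direction in which the jaws open and shut (so a half turn about z gives the same grasp; the last joint's range is limited). The gripper opens to 85 mm and grips with 20 to 120 N. Pads are 22 mm wide; open, the fingers measure 114 mm over their backs; the gripper's body (76 mm by 85 mm) begins 54 mm behind the grasp point. The pads swing forward as they close: fully open they stand 13 mm farther back than shut.
Start: joints at [1.142, 0.321, -0.07, 1.45, 0.023, 1.371, -0.057], TCP at [0.278, -0.587, 0.304] pointing down, gripper open.
Joint ranges: [-2.86, 2.86], [-0.3, 2.09], [-1.38, 1.24], [0.06, 2.45], [-1.56, 4.7], [0.09, 2.05], [-2.69, 2.69]. Speed limits (rad/s): [2.57, 2.57, 3.14, 3.14, 3.14, 3.14, 3.14].

## Interface

Orientations are given as a unit quaternion [x, y, z, w].
In Python, from bench import env gives the robot as it stands. The module is installed in compiled form; this text tells all that it offers.
- The arm moves only by the tool play_rows, never from a script. Its argument "steps" is a list that holds one entry, the list of rows, each a list of 5 numbers: the shift along the tool's x, y, z in m, then the turn about the tool's z in degrees, then the closure, from 0 (fully open) to 1 (shut). In form: [[[dx, dy, dz, roll, hand], ...]]. A call has exactly 8 rows; each row shifts and turns the commanded pose from where the row before left it, along the tool's axes as they then stand; what a row does not reach is not made up. A row lasts 1/10 s, in which the tool goes at most 50 mm and 8.59 degrees, less where a joint would pass 70% of its speed; a pose out of reach is approached as far as the arm can. A call is refused whole if a number of a shift passes 0.05 or a number of a turn 8.59, either way. A call with a gripper value outside its range is refused whole. The fingers move at their own pace and stop on an object; "force" is the grip in N (left out, the last holds). Time passes only in rows, so rows that do not move let the fingers close, or fill a call up. It gives the time, the measured TCP pose, the force and the opening at its end, in the units of the state.
- env.get_state(): the state, without advancing time (a new reading comes with each control period).
- env.read_camera(name): name is "scene" or "top" or "wrist"; returns the picture (480x640x3 uint8, red, green, blue); there is no depth.
- env.get_calibration(name): a dict with "camera_matrix" (3x3 intrinsics, pixels), "R" (3x3) and "t" (3): a world point X has camera coordinates R X + t. Camera axes: x right, y down, z forward; pixel columns grow to the right and rows downward; lengths in m; the calibration is good to about 2 mm. A picture is of the moment at which its call begins: read the wrist's pose just before it. get_calibration takes no time and is no camera call; for the wrist camera it gives the pose at the moment of the call.
- env.finish_job(): hands the job in, once; it reports no verdict.
The state is a dict: "time_s": time; "joint_positions": joint angles; "joint_vel": joint speeds; "effort": joint torques, N m; "position": TCP position; "eef_rot": TCP orientation; "ft_force": force on the tool from outside, world axes, zero at the start; "ft_torque": the same for the moment, N m; "grip_width": finger opening in m.
Only numpy, scipy, OpenCV 4.12 (cv2) and the standard library are available. Lean on these libraries where they do the work, as an engineer would, in place of code of your own. Each camera call takes 0.05 s, during which the arm holds its last target.

## Task

Start the slide dryer: press down on its closed cover so that the push latch lets go and the cover springs open, press the round key inside fully down and let it come back up, then push the cover down again until it latches shut and stays flush. Use only the fingers to press and push: pick nothing up, leave the bar-shaped key alone and do not shift the things standing round the dryer.

Things in the scene. Friction and masses are not known exactly. Their poses are not given: they have to be found in the camera images.
- slide_dryer: low white instrument fixed to the worktop, 165 (x) x 140 (y) x 51 mm high. Origin: centre of its underside; x points from its front (robot side) to its back, y to its left, z up. Front half: key well under a white hinged cover 84 (x) x 126 (y) x 5 mm. Back half, 52 mm high: metal plate with three fixed glass slides. In the well a 24 mm wide, 38 mm high latch block stands between the keys
- cover (a joint): cover angle, rad, about its far edge. 0: latched, flush. Pressed to its stop at -0.055 (at least -0.042; about 3 N at the press spot) and let up, it springs open with the front edge up and back, in about 1.5 s, to its stop at 1.42 (nearly upright) and stays. To shut: push it over from behind, down through 0 to the stop again and let go; it stays at 0 (within 0.02). A further press opens it again
- cover_press (a point): spot to press: middle of the cover's outer face between two fine grey lines, 64 mm from the hinge, 20 mm from the front edge, 51 mm above the worktop when shut; moves and turns with the cover
- cover_edge (a point): middle of the cover's front edge, on its upper (outer) face, 84 mm from the hinge; moves with the cover. When open (1.42) it is about 130 mm above the worktop and about 8 mm in front of the hinge
- cover_hinge (a point): middle of the hinge line, 46 mm above the worktop (height of the shut cover's underside), 9.5 mm behind the dryer's origin; axis along the dryer's y. Does not move with the cover
- start_key_top (a point): centre of the top of the round key, 24 mm across, in the well: 66 mm in front of the hinge, 36 mm left of the middle, its top 36 mm above the worktop. It can be reached only with the cover open
- start_key (a joint): travel of the round key in m: 0 up, 0.004 fully down; its spring takes about 1.5 N at first and 4 N fully down
- clean_key_top (a point): centre of the top of the bar-shaped key, 34 (x) x 14 (y) mm, 64 mm in front of the hinge, 36 mm right of the middle, 36 mm above the worktop; leave it alone
- clean_key (a joint): travel of the bar-shaped key in m: 0 up, 0.004 down
- test_strip_pot: loose round pot with a cap, 38 mm across, 68 mm high, beside the dryer; origin at the centre of its underside
- timer: loose flat lab timer, 60 x 64 x 18 mm, beside the dryer; origin at the centre of its underside
- coverslips: loose flat carton, 62 x 88 x 22 mm, to the right of the dryer; origin at the centre of its underside

How it is judged:
On the way, in this order (a step that is already met when the one before it is completed fails the run):
1. the cover has sprung open (value of joint cover above 1.1 rad), for 0.2 s.
2. the round key is pressed fully down (value of joint start_key above 0.003 m), for 0.05 s.
3. the round key is up again and the cover is pushed shut (value of joint start_key below 0.001 m and value of joint cover below 0.03 rad), for 0.1 s.
At the end, for the whole second after the job is handed in: the cover is latched shut on its own, within 0.03 rad of flush, both keys are up (within 1 mm), and the pot, the timer and the carton stand within 20 mm of where they were (all of step 3 and value of joint cover above -0.03 rad and value of joint clean_key below 0.001 m and distance of each of test_strip_pot, timer, coverslips from where it was at the start of the episode below 0.02 m); the robot touches nothing.
It fails at once if the bar-shaped key is pressed (value of joint clean_key above 0.002 m).
It fails at once if a thing beside the dryer is shifted, lifted or carried (distance of any of test_strip_pot, timer, coverslips from where it was at the start of the episode above 0.02 m).
It also fails if it takes over 51 s, if anything falls off the work surface, if the arm or the gripper's body presses on something with over 40 N, if the wrist force passes 120 N, or if a joint passes its speed limit or range.

## Working session

There is one attempt and no reset: what is moved stays moved. The work goes in short steps, Python scripts to look and compute and a tool call to move; the robot and the scene stay as the last step left them, time stands still between calls to the robot, and variables do not carry over. Pictures are saved under pics/ and viewed, and the job is handed in when it is done.

Besides the shell and the picture viewer there is one more tool, called after ">>>" by a JSON object that holds its "api" and its "payload". play_rows: Moves the arm, as the interface text tells. Its arguments: {"type":"object","properties":{"steps":{"type":"array"},"force":{"type":"number"}},"required":["steps"]}

```bash
mkdir -p pics; cat > h.py <<'E'
from bench import env
import numpy as np,cv2
def snap(n,f):
    im=env.read_camera(n); cv2.imwrite('pics/'+f,im[:,:,::-1]); return im
def cal(n):
    c=env.get_calibration(n); return np.array(c['camera_matrix']),np.array(c['R']),np.array(c['t'])
def ray(n,u,v,z):
    K,R,t=cal(n); d=R.T@np.linalg.inv(K)@[u,v,1]; o=-R.T@t
    return o+d*(z-o[2])/d[2]
def proj(n,X):
    K,R,t=cal(n); p=K@(R@np.array(X)+t); return p[:2]/p[2]
E
python3 - <<'E'
from h import *
np.set_printoptions(precision=4,suppress=True)
snap('top','top0.png');snap('scene','scene0.png');snap('wrist','wrist0.png')
print(env.get_state())
for n in['top','scene']:
    K,R,t=cal(n);print(n,K,R,-R.T@t)
E
```

```text
{'time_s': 0.15, 'joint_positions': array([ 1.1421,  0.3217, -0.07  ,  1.4514,  0.0226,  1.3708, -0.0569]), 'joint_vel': array([ 0.0005, -0.0032, -0.0011, -0.0036,  0.0003,  0.0014, -0.0003]), 'effort': array([ -0.0001, -49.4093,  -0.383 , -31.4685,   0.013 ,   0.0083,
         0.    ]), 'position': array([ 0.2783, -0.5871,  0.3031]), 'eef_rot': array([ 0.9756,  0.2196, -0.0002, -0.0007]), 'ft_force': array([-0.1418, -0.3403, -0.492 ]), 'ft_torque': array([0.0659, 0.0824, 0.058 ]), 'grip_width': 0.08548826018566458}
top [[449.4453   0.     323.2837]
 [  0.     449.4453 235.5093]
 [  0.       0.       1.    ]] [[ 0.0071 -1.      0.0005]
 [-0.9753 -0.0071 -0.2206]
 [ 0.2206  0.0011 -0.9754]] [0.2885 0.0785 0.9471]
scene [[453.0746   0.     316.843 ]
 [  0.     453.0746 234.1398]
 [  0.       0.       1.    ]] [[-0.8559 -0.5168  0.0207]
 [-0.336   0.5253 -0.7817]
 [ 0.3931 -0.676  -0.6233]] [0.1151 0.7049 0.6459]
```

View pics/top0.png

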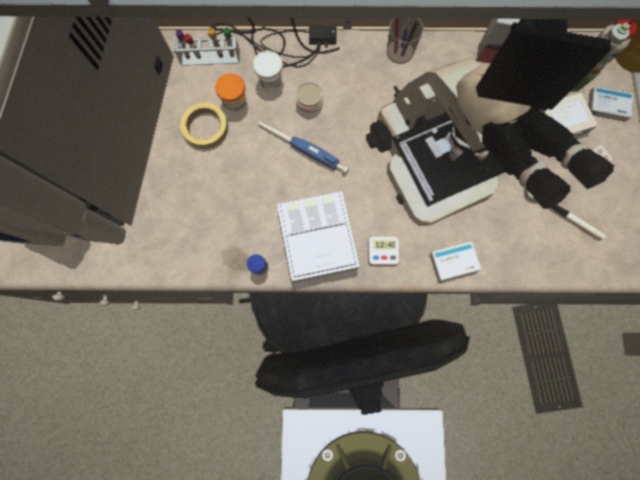

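View pics/scene0.png

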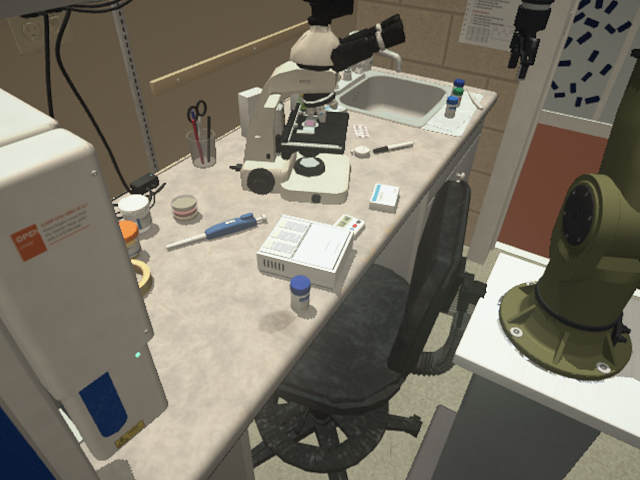

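The top view shows the dryer at about (317,238), slightly yawed, with the cover on the near half. The pot is at (256,264), the timer at (384,251) and the carton at (456,261). I'll zoom in for the corners.

```bash
python3 - <<'E'
import cv2
im=cv2.imread('pics/top0.png')
cv2.imwrite('pics/topz.png',cv2.resize(im[180:300,240:400],(800,600),interpolation=cv2.INTER_CUBIC))
im=cv2.imread('pics/scene0.png')
cv2.imwrite('pics/scenez.png',cv2.resize(im[200:320,240:400],(800,600),interpolation=cv2.INTER_CUBIC))
E
```

```text
(no output)
```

View pics/topz.png

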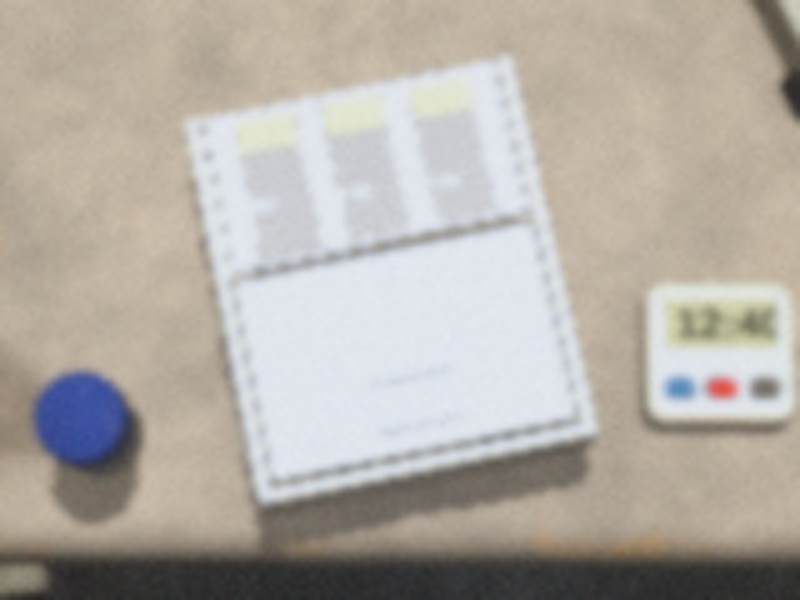

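View pics/scenez.png

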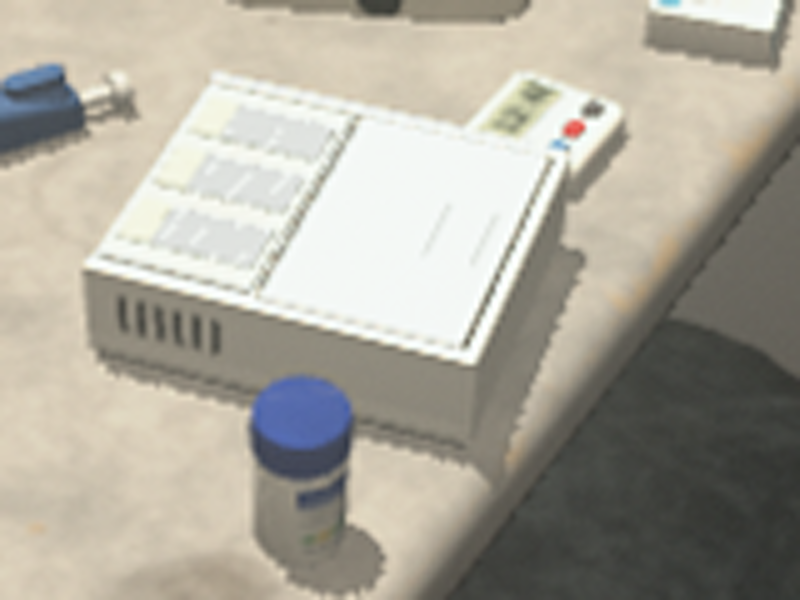

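```bash
cat >> h.py <<'E'
def o(p,ox,oy): return (p[0]+.5)/5-.5+ox,(p[1]+.5)/5-.5+oy
E
python3 - <<'E'
from h import *
from scipy.optimize import least_squares
np.set_printoptions(precision=4,suppress=True)
L=np.array([[.0825,.07,.052],[.0825,-.07,.052],[-.0825,-.07,.051],[-.0825,.07,.051]])
T=[o(p,240,180) for p in[(187,121),(513,55),(595,436),(262,502)]]
S=[o(p,240,200) for p in[(87,268),(215,77),(568,160),(478,362)]]
def pose(q,l):
    c,s=np.cos(q[2]),np.sin(q[2]); return np.array([q[0]+c*l[0]-s*l[1],q[1]+s*l[0]+c*l[1],l[2]])
cals={n:cal(n) for n in['top','scene']}
def pr(n,X):
    K,R,t=cals[n];p=K@(R@X+t);return p[:2]/p[2]
def res(q,ns):
    return np.concatenate([pr(n,pose(q,l))-u for n,U in(('top',T),('scene',S)) if n in ns for l,u in zip(L,U)])
for ns in(['top'],['scene'],['top','scene']):
    r=least_squares(res,[.5,.05,0],args=(ns,)); print(ns,r.x,np.round(r.fun,1))
q=r.x
for nm,l in dict(press=(-.0095-.0-.064+.019,0,.051),hinge=(0,0,.046)).items(): pass
h=-0.0095
for nm,l in dict(press=(h-.064,0,.051),hinge=(h,0,.046),key=(h-.066,.036,.036),clean=(h-.064,-.036,.036)).items(): print(nm,pose(q,l))
pu=o((82,418),240,180);print('pot',ray('top',*pu,.068))
print('timer',ray('top',*o((720,352),240,180),.018))
E
```

```text
['top'] [0.4931 0.0916 0.2089] [-0.5 -0.7  0.2 -0.4  1.   0.1 -0.8  0.8]
['scene'] [0.4949 0.0921 0.221 ] [-1.   0.1 -0.3 -0.6  1.  -1.2  0.3  1. ]
['top', 'scene'] [0.4939 0.0919 0.2137] [-0.8 -0.9 -0.1 -0.9  1.  -0.5 -0.7  0.6 -0.7  0.   0.4 -0.6  1.6 -0.9
  0.4  1.3]
press [0.4221 0.0763 0.051 ]
hinge [0.4847 0.0899 0.046 ]
key [0.4125 0.1111 0.036 ]
clean [0.4297 0.0411 0.036 ]
pot [0.4303 0.2122 0.068 ]
timer [ 0.4684 -0.0475  0.018 ]
```

```bash
python3 - <<'E'
from h import *
np.set_printoptions(precision=3,suppress=True)
for p in [(543,190),(595,165),(555,60),(430,218),(540,20)]:
    print(p,[ray('top',*p,z) for z in(0,.15,.25,.35)])
def tri(a,b):
    A=[]
    for n,(u,v) in(('top',a),('scene',b)):
        K,R,t=cal(n);P=K@np.c_[R,t];A+=[u*P[2]-P[0],v*P[2]-P[1]]
    X=np.linalg.svd(np.array(A))[2][-1];X=X[:3]/X[3];return X,proj('top',X),proj('scene',X)
print(tri((545,190),(392,45)));print(tri((595,165),(395,25)))
print(tri((545,190),(395,25)))
E
```

```text
(543, 190) [array([ 0.609, -0.406,  0.   ]), array([ 0.559, -0.329,  0.15 ]), array([ 0.525, -0.278,  0.25 ]), array([ 0.491, -0.227,  0.35 ])]
(595, 165) [array([ 0.669, -0.528,  0.   ]), array([ 0.609, -0.432,  0.15 ]), array([ 0.569, -0.368,  0.25 ]), array([ 0.528, -0.304,  0.35 ])]
(555, 60) [array([ 0.933, -0.467,  0.   ]), array([ 0.831, -0.38 ,  0.15 ]), array([ 0.763, -0.323,  0.25 ]), array([ 0.695, -0.265,  0.35 ])]
(430, 218) [array([ 0.544, -0.153,  0.   ]), array([ 0.503, -0.116,  0.15 ]), array([ 0.476, -0.092,  0.25 ]), array([ 0.449, -0.067,  0.35 ])]
(540, 20) [array([ 1.042, -0.442,  0.   ]), array([ 0.923, -0.359,  0.15 ]), array([ 0.843, -0.305,  0.25 ]), array([ 0.764, -0.25 ,  0.35 ])]
(array([ 0.484, -0.22 ,  0.369]), array([545.044, 190.128]), array([391.916,  44.978]))
(array([ 0.508, -0.276,  0.394]), array([595.678, 166.986]), array([393.79 ,  24.662]))
(array([ 0.471, -0.196,  0.414]), array([544.468, 188.46 ]), array([395.98 ,  25.253]))
```

View pics/wrist0.png

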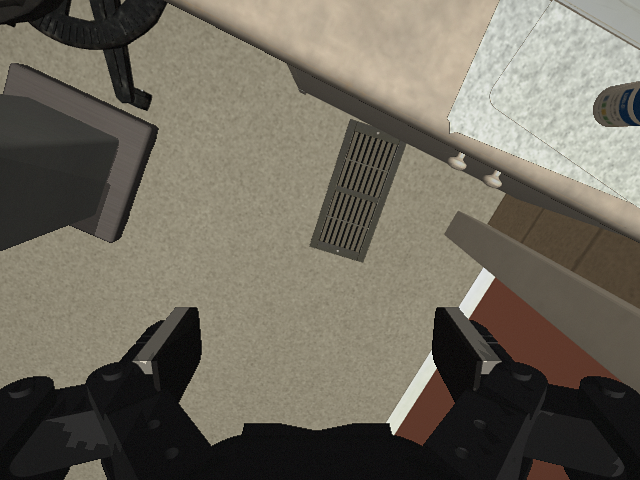

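The wrist view shows the open fingers at (170,340) and (465,340), with the camera on the tool's +x side. I'll check its offset because the open cover needs clearance.

```bash
python3 - <<'E'
from h import *
from scipy.spatial.transform import Rotation as Ro
np.set_printoptions(precision=3,suppress=True)
s=env.get_state();K,R,t=cal('wrist');T=Ro.from_quat(s['eef_rot']).as_matrix()
print(T.T@(-R.T@t-s['position']),T.T@R.T)
E
```

```text
[ 0.07  -0.    -0.069] [[ 0.001 -0.961 -0.278]
 [ 1.     0.001 -0.001]
 [ 0.001 -0.278  0.961]]
```

>>> {"api": "play_rows", "payload": {"steps": [[[0,0,-0.03,4.4,1],[0,0,-0.03,4.4,1],[0,0,-0.03,4.4,1],[0,0,-0.03,0,1],[0,0,-0.03,0,1],[0,0,-0.03,0,1],[0,0,-0.03,0,1],[0,0,-0.01,0,1]]]}}

```text
time_s: 0.95
position: [0.2786, -0.5874, 0.5272]
eef_rot: [0.994, 0.106, 0.001, 0.002]
ft_force: [-0.5, 0.9, 0.4]
grip_width: 0.0002
```

>>> {"api": "play_rows", "payload": {"steps": [[[0.023,-0.042,0,0,1],[0.023,-0.042,0,0,1],[0.023,-0.042,0,0,1],[0.023,-0.042,0,0,1],[0.023,-0.042,0,0,1],[0.023,-0.042,0,0,1],[0.023,-0.042,0,0,1],[0.023,-0.042,0,0,1]]]}}

```text
time_s: 1.75
position: [0.3876, -0.218, 0.5227]
eef_rot: [0.994, 0.106, -0.001, -0.0]
ft_force: [0.7, -0.3, 0.2]
grip_width: 0.0004
```

>>> {"api": "play_rows", "payload": {"steps": [[[0.0144,-0.035,0,0,1],[0.0144,-0.035,0,0,1],[0.0144,-0.035,0,0,1],[0.0144,-0.035,0,0,1],[0.0144,-0.035,0,0,1],[0.0144,-0.035,0,0,1],[0.0144,-0.035,0,0,1],[0.0144,-0.035,0,0,1]]]}}

```text
time_s: 2.55
position: [0.4409, 0.0794, 0.5228]
eef_rot: [0.994, 0.106, -0.001, 0.0]
ft_force: [0.7, -0.5, -0.6]
grip_width: 0.0002
```

>>> {"api": "play_rows", "payload": {"steps": [[[0,0,0.04,0,1],[0,0,0.04,0,1],[0,0,0.04,0,1],[0,0,0.04,0,1],[0,0,0.04,0,1],[0,0,0.04,0,1],[0,0,0.02,0,1],[0,0,0,0,1]]]}}

```text
time_s: 3.35
position: [0.4385, 0.0774, 0.26]
eef_rot: [0.994, 0.106, -0.004, -0.0]
ft_force: [-0.2, -0.4, 0.6]
grip_width: 0.0003
```

```bash
python3 - <<'E'
from h import *
np.set_printoptions(precision=4,suppress=True)
s=env.get_state();print(s['position'],s['eef_rot'],s['ft_force'],s['joint_positions'])
h=.0095;q=(.4939,.0919,.2137);c,sn=np.cos(q[2]),np.sin(q[2])
P=lambda l:(q[0]+c*l[0]-sn*l[1],q[1]+sn*l[0]+c*l[1],l[2])
im=env.read_camera('wrist')[:,:,::-1].copy()
for l in[(h-.064,0,.051),(h-.084,.063,.051),(h-.084,-.063,.051),(h,.063,.051),(h,-.063,.051)]:
    print(P(l));u=proj('wrist',P(l));cv2.circle(im,tuple(int(round(a)) for a in u),3,(0,0,255),1)
cv2.imwrite('pics/w1.png',im)
E
```

```text
[0.4385 0.0774 0.26  ] [ 0.9944  0.1061 -0.0038 -0.0004] [-0.2474 -0.3722  0.6371] [ 0.5714 -0.0774 -0.761   1.9633 -0.0579  1.2424 -1.5272]
(np.float64(0.44063971584688755), np.float64(0.08034179374082136), 0.051)
(np.float64(0.40773379516082325), np.float64(0.13766718413462892), 0.051)
(np.float64(0.434455519723328), np.float64(0.014533316184313853), 0.051)
(np.float64(0.48982304046103325), np.float64(0.15548166717629877), 0.051)
(np.float64(0.516544765023538), np.float64(0.032347799225983694), 0.051)
```

View pics/w1.png

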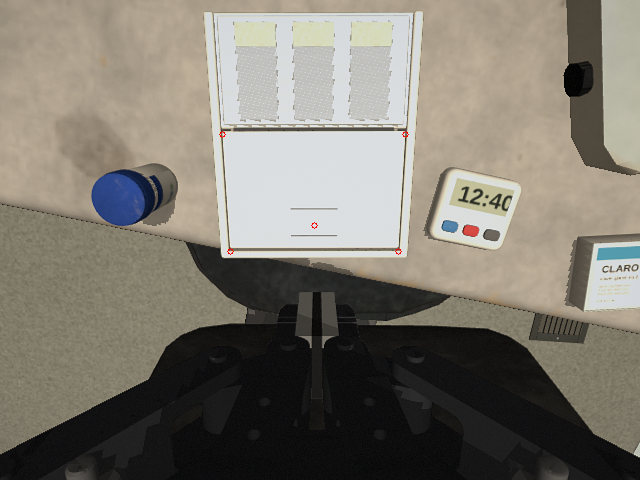

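The projected model matches the cover: the press mark is at (314,225), between the grey lines at rows 208 and 236. Next I'll descend.

>>> {"api": "play_rows", "payload": {"steps": [[[0.001,-0.001,0.02,0,1],[0.001,-0.001,0.02,0,1],[0.001,0,0.02,0,1],[0,0,0.02,0,1],[0,0,0.02,0,1],[0,0,0.01,0,1],[0,0,0.005,0,1],[0,0,0,0,1]]]}}

```text
time_s: 4.2
position: [0.444, 0.0805, 0.1493]
eef_rot: [0.994, 0.106, 0.0, -0.0]
ft_force: [0.2, 0.1, 0.5]
grip_width: 0.0002
```

>>> {"api": "play_rows", "payload": {"steps": [[[-0.001,0,0.004,0,1],[-0.001,0,0.004,0,1],[0,0,0.004,0,1],[0,0,0.003,0,1],[0,0,0.002,0,1],[0,0,0.002,0,1],[0,0,0,0,1],[0,0,0,0,1]]]}}

```text
time_s: 5.0
position: [0.4417, 0.0801, 0.1299]
eef_rot: [0.994, 0.106, 0.0, 0.0]
ft_force: [0.2, -0.2, 0.6]
grip_width: 0.0
```

>>> {"api": "play_rows", "payload": {"steps": [[[0,0,0.003,0,1],[0,0,0.002,0,1],[0,0,0.001,0,1],[0,0,0.001,0,1],[0,0,0.001,0,1],[0,0,0.001,0,1],[0,0,0,0,1],[0,0,0,0,1]]]}}

```text
time_s: 5.8
position: [0.4414, 0.08, 0.1209]
eef_rot: [0.994, 0.106, -0.0, 0.0]
ft_force: [-2.7, -1.4, 4.7]
grip_width: -0.0001
```

>>> {"api": "play_rows", "payload": {"steps": [[[0,0,0.001,0,1],[0,0,0.001,0,1],[0,0,0.001,0,1],[0,0,0,0,1],[0,0,0,0,1],[0,0,0,0,1],[0,0,0,0,1],[0,0,0,0,1]]]}}

```text
time_s: 6.6
position: [0.4416, 0.0801, 0.12]
eef_rot: [0.994, 0.106, -0.001, 0.001]
ft_force: [-12.0, -1.2, 26.7]
grip_width: -0.0003
```

>>> {"api": "play_rows", "payload": {"steps": [[[0,0,-0.01,0,1],[0,0,-0.04,0,1],[0,0,-0.05,0,1],[0,0,-0.05,0,1],[0,0,-0.02,0,1],[0,0,0,0,1],[0,0,0,0,1],[0,0,0,0,1]]]}}

```text
time_s: 7.4
position: [0.4409, 0.0798, 0.2863]
eef_rot: [0.994, 0.106, -0.001, -0.0]
ft_force: [-0.4, -0.8, -0.6]
grip_width: 0.0001
```

>>> {"api": "play_rows", "payload": {"steps": [[[0,0,0,0,1],[0,0,0,0,1],[0,0,0,0,1],[0,0,0,0,1],[0,0,0,0,1],[0,0,0,0,1],[0,0,0,0,1],[0,0,0,0,1]]]}}

```text
time_s: 8.2
position: [0.4417, 0.0801, 0.2879]
eef_rot: [0.994, 0.106, 0.0, 0.0]
ft_force: [0.6, -0.3, 0.0]
grip_width: -0.0003
```

```bash
python3 - <<'E'
from h import *
np.set_printoptions(precision=4,suppress=True)
h=.0095;q=(.4939,.0919,.2137);c,sn=np.cos(q[2]),np.sin(q[2])
P=lambda l:(q[0]+c*l[0]-sn*l[1],q[1]+sn*l[0]+c*l[1],l[2])
im=env.read_camera('wrist')[:,:,::-1].copy();print(env.get_state()['position'])
for l in[(h-.066,.036,.036),(h-.064,-.036,.036)]:
    print(P(l));u=proj('wrist',P(l));cv2.circle(im,tuple(int(round(a)) for a in u),3,(0,0,255),1)
cv2.imwrite('pics/w2.png',im)
im=snap('scene','s2.png')
cv2.imwrite('pics/s2.png',cv2.resize(im[180:330,220:420,::-1],(800,600),interpolation=cv2.INTER_CUBIC))
E
```

```text
[0.4417 0.0801 0.2879]
(np.float64(0.43105043155997647), np.float64(0.1150987445113478), 0.036)
(np.float64(0.44827449429331745), np.float64(0.04516068861215991), 0.036)
```

View pics/w2.png

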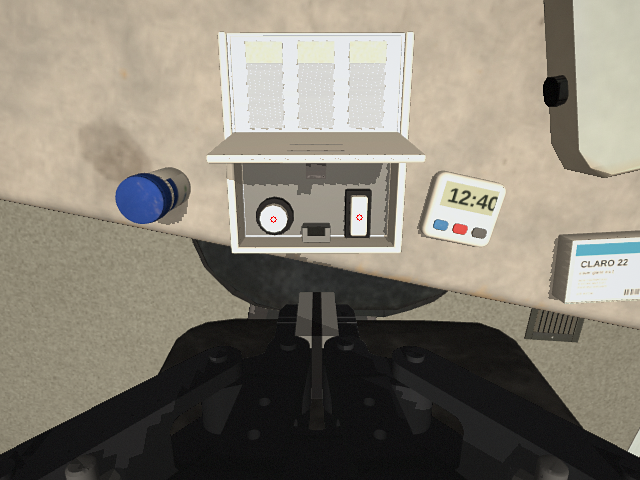

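View pics/s2.png

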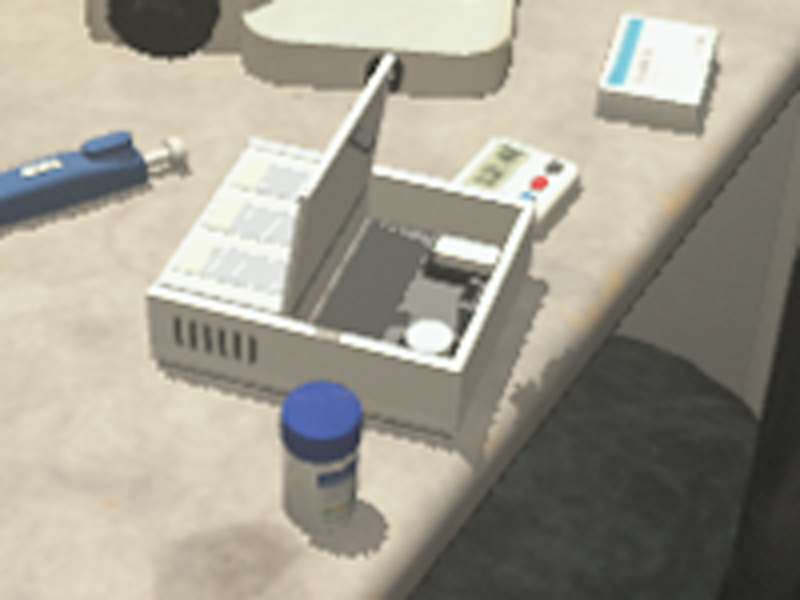

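The cover stands open. The round key is at (273,217), right on the projected mark, and the pot, timer and carton haven't moved. I'll move over the key and descend.

>>> {"api": "play_rows", "payload": {"steps": [[[-0.001,-0.018,0,0,1],[-0.001,-0.018,0,0,1],[0,0,0.03,0,1],[0,0,0.03,0,1],[0,0,0.03,0,1],[0,0,0.02,0,1],[0,0,0.02,0,1],[0,0,0,0,1]]]}}

```text
time_s: 9.1
position: [0.4303, 0.1144, 0.1557]
eef_rot: [0.994, 0.106, -0.003, -0.0]
ft_force: [-0.5, 0.4, 0.0]
grip_width: -0.0003
```

>>> {"api": "play_rows", "payload": {"steps": [[[0.001,0,0.01,0,1],[0,0,0.01,0,1],[0,0,0.01,0,1],[0,0,0.005,0,1],[0,0,0.004,0,1],[0,0,0,0,1],[0,0,0,0,1],[0,0,0,0,1]]]}}

```text
time_s: 9.9
position: [0.4333, 0.1151, 0.1192]
eef_rot: [0.994, 0.106, 0.0, 0.0]
ft_force: [0.6, -0.5, -0.0]
grip_width: -0.0003
```

>>> {"api": "play_rows", "payload": {"steps": [[[0,0,0.004,0,1],[0,0,0.003,0,1],[0,0,0.002,0,1],[0,0,0.002,0,1],[0,0,0.001,0,1],[0,0,0,0,1],[0,0,0,0,1],[0,0,0,0,1]]]}}

```text
time_s: 10.7
position: [0.433, 0.115, 0.1069]
eef_rot: [0.994, 0.106, -0.0, 0.0]
ft_force: [-1.0, 0.4, 2.1]
grip_width: -0.0001
```

>>> {"api": "play_rows", "payload": {"steps": [[[0,0,0.001,0,1],[0,0,0.001,0,1],[0,0,0.001,0,1],[0,0,0.001,0,1],[0,0,0,0,1],[0,0,0,0,1],[0,0,0,0,1],[0,0,0,0,1]]]}}

```text
time_s: 11.5
position: [0.4331, 0.1151, 0.1044]
eef_rot: [0.994, 0.106, -0.001, 0.001]
ft_force: [-8.1, -1.8, 21.2]
grip_width: -0.0002
```

>>> {"api": "play_rows", "payload": {"steps": [[[0,0,-0.01,0,1],[0,0,-0.03,0,1],[0,0,-0.04,0,1],[0,0,-0.04,0,1],[0,0,-0.04,0,1],[0,0,0,0,1],[0,0,0,0,1],[0,0,0,0,1]]]}}

```text
time_s: 12.3
position: [0.4325, 0.1148, 0.2618]
eef_rot: [0.994, 0.106, -0.001, 0.0]
ft_force: [-0.0, 0.1, -1.0]
grip_width: 0.0002
```

```bash
python3 - <<'E'
from h import *
snap('wrist','w3.png');print(env.get_state()['position'],env.get_state()['ft_force'])
E
```

```text
[0.43237581 0.11483007 0.26150525] [0.15879335 0.21496663 0.60398998]
```

View pics/w3.png

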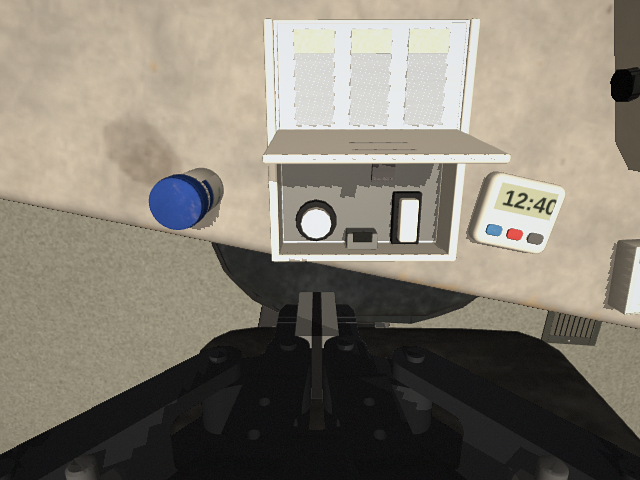

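The round key at (316,220) is up again and the cover is still open. Next I'll go over the cover's edge and come down behind it.

>>> {"api": "play_rows", "payload": {"steps": [[[0.02,0.008,0,0,1],[0.02,0.008,0,0,1],[0.02,0.008,0,0,1],[0.02,0.008,0,0,1],[0.01,0.004,0,0,1],[0,0,0.02,0,1],[0,0,0.02,0,1],[0,0,0,0,1]]]}}

```text
time_s: 13.15
position: [0.5263, 0.0986, 0.2195]
eef_rot: [0.994, 0.106, -0.004, -0.0]
ft_force: [-0.0, -0.1, 0.2]
grip_width: -0.0
```

>>> {"api": "play_rows", "payload": {"steps": [[[0,0,0.013,0,1],[0,0,0.013,0,1],[-0.009,0,0,0,1],[-0.01,0,0,0,1],[-0.008,0,0.0015,0,1],[-0.008,0,0.0015,0,1],[0,0,0,0,1],[0,0,0,0,1]]]}}

```text
time_s: 13.95
position: [0.4945, 0.0911, 0.1943]
eef_rot: [0.994, 0.106, 0.0, 0.001]
ft_force: [0.6, 0.3, -0.9]
grip_width: 0.0004
```

```bash
python3 - <<'E'
from h import *
im=env.read_camera('scene')
cv2.imwrite('pics/s4.png',cv2.resize(im[150:300,220:420,::-1],(800,600),interpolation=cv2.INTER_CUBIC))
E
```

```text
(no output)
```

View pics/s4.png

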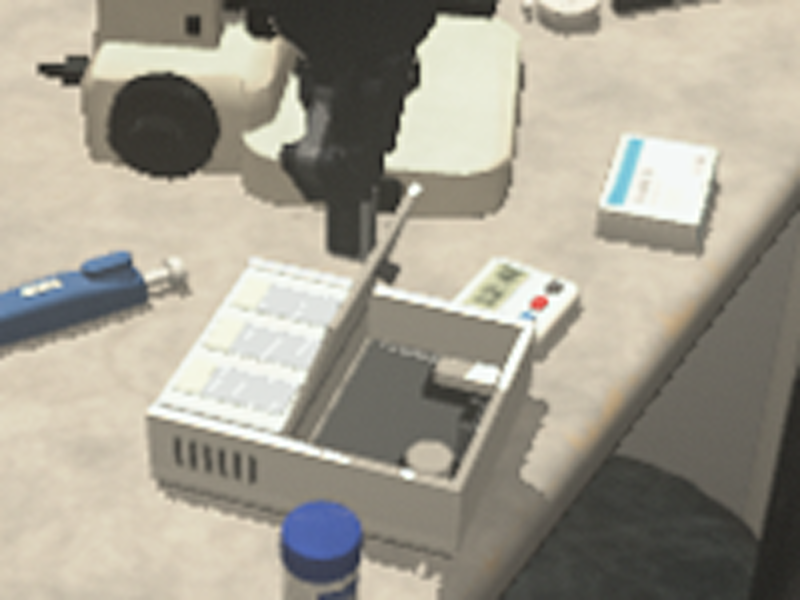

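The scene view shows the fingertips behind the cover, which has tilted forward. I'll continue along the arc.

>>> {"api": "play_rows", "payload": {"steps": [[[-0.008,0,0.004,0,1],[-0.007,0,0.004,0,1],[-0.006,0,0.004,0,1],[-0.006,0,0.0045,0,1],[-0.005,0,0.005,0,1],[-0.005,0,0.006,0,1],[0,0,0,0,1],[0,0,0,0,1]]]}}

```text
time_s: 14.8
position: [0.458, 0.0835, 0.1662]
eef_rot: [0.994, 0.106, -0.0, 0.0]
ft_force: [0.8, 0.3, 2.0]
grip_width: -0.0001
```

>>> {"api": "play_rows", "payload": {"steps": [[[-0.004,0,0.006,0,1],[-0.004,0,0.006,0,1],[-0.003,0,0.007,0,1],[-0.003,0,0.007,0,1],[-0.002,0,0.007,0,1],[-0.001,0,0.006,0,1],[0,0,0,0,1],[0,0,0,0,1]]]}}

```text
time_s: 15.6
position: [0.4407, 0.0799, 0.1269]
eef_rot: [0.994, 0.106, -0.001, 0.0]
ft_force: [0.7, -0.1, 2.9]
grip_width: -0.0002
```

>>> {"api": "play_rows", "payload": {"steps": [[[0,0,0.002,0,1],[0,0,0.002,0,1],[0,0,0.002,0,1],[0,0,0.001,0,1],[0,0,0.001,0,1],[0,0,0,0,1],[0,0,0,0,1],[0,0,0,0,1]]]}}

```text
time_s: 16.4
position: [0.4405, 0.0799, 0.1201]
eef_rot: [0.994, 0.106, -0.002, 0.001]
ft_force: [-9.0, -1.1, 17.9]
grip_width: -0.0003
```

At the stop with 18 N, the same height as the first press. Now I'll let go upwards.

>>> {"api": "play_rows", "payload": {"steps": [[[0,0,-0.005,0,1],[0,0,-0.01,0,1],[0,0,-0.03,0,1],[0,0,-0.04,0,1],[0,0,-0.04,0,1],[0,0,-0.04,0,1],[0,0,0,0,1],[0,0,0,0,1]]]}}

```text
time_s: 17.2
position: [0.442, 0.0801, 0.2852]
eef_rot: [0.994, 0.106, 0.001, 0.001]
ft_force: [0.1, -0.9, -0.7]
grip_width: 0.0001
```

>>> {"api": "play_rows", "payload": {"steps": [[[0,0,0,0,1],[0,0,0,0,1],[0,0,0,0,1],[0,0,0,0,1],[0,0,0,0,1],[0,0,0,0,1],[0,0,0,0,1],[0,0,0,0,1]]]}}

```text
time_s: 18.0
position: [0.4417, 0.0801, 0.2844]
eef_rot: [0.994, 0.106, 0.0, 0.0]
ft_force: [0.2, 1.2, -0.6]
grip_width: 0.0001
```

```bash
python3 - <<'E'
from h import *
a=snap('wrist','w5.png');b=snap('scene','s5.png')
cv2.imwrite('pics/c5.png',np.hstack([cv2.resize(a,(400,300)),cv2.resize(b[180:330,220:420],(400,300))])[:,:,::-1])
for p in [(82,418),(720,352)]: pass
s=env.get_state();print(s['position'],s['ft_force'])
E
```

```text
[0.44166425 0.08005707 0.28441451] [ 0.52529704 -0.01676865  0.22225394]
```

View pics/c5.png

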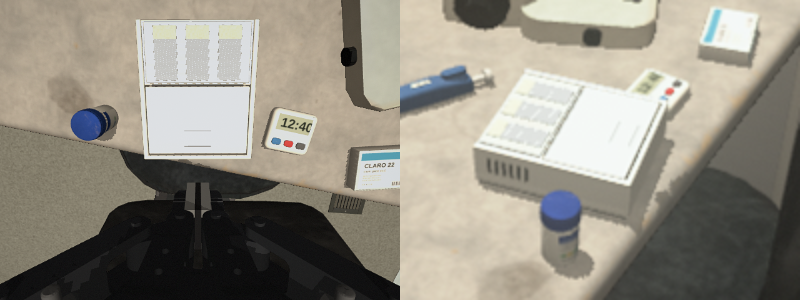

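The cover is flush and latched at about (198,122) in the left-hand picture. The things round the dryer are in place and nothing touches the robot, so I'm handing in.

```bash
python3 -c "
from bench import env
print(env.finish_job(),env.get_state()['time_s'])"
```

```text
the job is handed in; nothing more can be done
the job is handed in; nothing more can be done
```

I started the slide dryer and handed the job in at about 18 s, well inside the 51 s limit. `finish_job` gives no verdict, so I can't confirm how it was judged.

- **Opening:** I pressed the cover to its stop with the shut fingers (27 N) and it sprang open nearly upright.
- **Round key:** I pressed it down to its stop (21 N) and lifted off. The wrist picture showed it up again.
- **Closing:** I pushed the cover over from behind, down to its stop (18 N), and lifted clear.

**Last checks:** Over 0.8 s after letting go, the pictures showed the cover flush and staying shut. The pot, timer and carton looked unmoved, and the tool was about 0.16 m clear with wrist force near zero. No check failed or disagreed.

The cover angle and key travel can't be read directly. I judged them only from the tool height, the wrist force and the pictures. The keys can't be seen once the cover is shut, but the fingers never went near the bar-shaped key.

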